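# Move a row of reagents to the other rack in reverse order

## Task

Move the four containers from the full rack into the empty rack in reverse order, so that, seen from the robot, the one at the left end of the full rack ends up in the right-end pocket of the other rack, the second from the left in the second pocket from the right, and so on. Carry them one at a time straight from rack to rack, without parking any elsewhere, and set each one down upright on its pocket's floor rather than dropping or tipping it. Leave the tip box, the conical flask and the film carton behind the racks where they are.

Things in the scene. Friction and masses are not known exactly. Their poses are not given: they have to be found in the camera images.
- full_rack: White plastic rack, fixed, 82 x 316 x 30 mm plus a 14 mm lip at each end; walls and floor 4 mm. Four open pockets in a row, 74 x 74 mm inside, centred at x = 0, y = +117, +39, -39, -117 mm; pocket floor at z = 4 mm, rim at 30 mm. Origin: centre of underside; y along the row to the robot's left, x away from the robot; yaw within 0.35 rad. Full at the start; left or right.
- empty_rack: White plastic rack, fixed, 82 x 316 x 30 mm plus a 14 mm lip at each end; walls and floor 4 mm. Four open pockets in a row, 74 x 74 mm inside, centred at x = 0, y = +117, +39, -39, -117 mm; pocket floor at z = 4 mm, rim at 30 mm. Origin: centre of underside; y along the row to the robot's left, x away from the robot; yaw within 0.35 rad. Empty at the start, to be filled.
- red_cap_bottle: Clear reagent bottle with a red screw cap, 109 mm tall; body 56 mm across, cap 42 mm across from 89 to 108 mm height; 0.14 to 0.28 kg. Origin: centre of its underside, z up along its axis. It stands in one of the four pockets of full_rack at the start, any of them.
- black_cap_bottle: White plastic bottle with a black faceted cap, 125 mm tall; body 58 mm across, cap 48 mm across from 103 to 115 mm height and 40 mm across from there to 123 mm; 0.14 to 0.28 kg. Origin: centre of its underside, z up along its axis. It stands in one of the four pockets of full_rack at the start, any of them.
- dropper_bottle: Small white dropper bottle with a pointed green cap, 86 mm tall; round body 27 mm across up to 58 mm height, cap 19 mm across above that; about 0.03 to 0.065 kg. Origin: centre of its underside, z up along its axis. It stands in one of the four pockets of full_rack at the start, any of them.
- long_neck_flask: Glass volumetric flask, 154 mm tall; bulb 54 to 58 mm across up to 51 mm height, then a straight neck to grip, 20 mm across up to 140 mm, and a stopper above; 0.08 to 0.17 kg. Origin: centre of its underside, z up along its axis. It stands in one of the four pockets of full_rack at the start, any of them.
- tip_box: Bystander: pipette tip box with blue base, 97 x 124 mm, 67 mm high, loose on the worktop behind the racks. Origin: centre of its underside.
- conical_flask: Bystander: glass conical flask, 68 mm across the foot, 113 mm high, loose on the worktop behind the racks. Origin: centre of its underside.
- film_carton: Bystander: white carton, 120 x 60 mm, 58 mm high, loose on the worktop behind the racks. Origin: centre of its underside.
Mind the look-alikes: they are no part of the job. What is shaped like the red_cap_bottle but yellow is not meant.

How it is judged:
By the outcome, as a careful person would: the job done as asked, in the order asked, and still so for the second after the job is handed in, with the robot touching nothing.
It also fails if it takes over 109 s, if anything falls off the work surface, if the arm or the gripper's body presses on something with over 40 N, if the wrist force passes 120 N, or if a joint passes its speed limit or range.

## Robot

A 7-joint arm with a two-finger parallel gripper is mounted at the origin on a cart in front of the work surface, level with it; the furniture and walls round the work are solid. World frame = base frame: x ahead of the robot, y to its left, z up, the work surface at z = 0. Lengths are in m, angles in rad, forces in N, time in s.
With the tool pointing down it reaches from about 0.425 to 0.925 m from the base axis. Payload 6.8 kg.
Tool frame: the origin (TCP) lies on the front face of the gripper's body, between the roots of the fingers; the fingertips stand 73 mm ahead of it and the grasp point (between the pads) lies 54 mm ahead of it (env.nose_length is the distance from the TCP to the fingertips, in m); z points along the fingers, y is the line along which they close (so a half turn about z gives the same grasp; the last joint's range is limited). The gripper opens to 85 mm and grips with 20 to 120 N. Pads are 22 mm wide; open, the fingers measure 114 mm over their backs; the gripper's body (76 mm by 85 mm) begins 54 mm behind the grasp point. The pads swing forward as they close: fully open they stand 13 mm farther back than shut.
Start: joints at [1.185, 0.477, 0.022, 1.555, -0.011, 1.109, -0.083], TCP at [0.185, -0.649, 0.304] pointing down, gripper open.
Joint ranges: [-2.96, 2.96], [-0.34, 2.1], [-1.41, 1.46], [0.24, 2.44], [-1.37, 4.51], [0.17, 1.92], [-2.96, 2.96]. Speed limits (rad/s): [2.39, 2.39, 3.14, 3.14, 3.14, 3.14, 3.14].

## Interface

Orientations are given as a unit quaternion [w, x, y, z].
In Python, from cell import env, kin, camera, calibration, job gives the robot as it stands. The module is installed in compiled form; this text tells all that it offers. Calls block until the motion is done:
- env.reach(position, orientation): joint-space move of the TCP to a pose.
- env.movel(position, velocity=0.15, rot=None, stop_force=None): straight line of the TCP; rot=None keeps the orientation; velocity is the mean speed in m/s. With stop_force (N) it stops when the force on the tool has changed by that much, and returns True; else False.
- env.goto_joints(angles): joint-space move.
- env.grip(opening, f_grip=None): finger opening in m; f_grip is the grip in N (None keeps the last); returns when the fingers have stopped.
- env.dwell(seconds).
- kin.inverse_kinematics(position, orientation): joint angles nearest the present ones, or None.
- env.get_state(): the state.
- camera(name): name is "scene" or "top" or "wrist"; returns (picture, depth): 480x640x3 uint8, blue, green, red; 480x640 float32, m along the optical axis (not along the pixel's ray), 0 where there is no reading.
- calibration(name): a dict with "fx", "fy", "cx", "cy" (pixels), "rvec" (rotation vector, rad) and "tvec" (3), from world to camera coordinates, as OpenCV has them. Camera axes: x right, y down, z forward; pixel columns grow to the right and rows downward; lengths in m; the calibration is good to about 2 mm. A picture is of the moment at which its call begins: read the wrist's pose just before it. calibration takes no time and is no camera call; for the wrist camera it gives the pose at the moment of the call.
A pose or a line that the arm cannot do raises env.PlanningError and nothing moves.
- job.job_done(): hands the job in; it is judged then, once.
The state is a dict: "time": time; "qpos": joint angles; "joint_velocities": joint speeds; "joint_torque": joint torques, N m; "tcp_pos": TCP position; "orientation": TCP orientation; "force": force on the tool from outside, world axes, zero at the start; "torque": the same for the moment, N m; "opening": finger opening in m; "gripper_force": force on a finger pad.
Only numpy, scipy, OpenCV 4.12 (cv2) and the standard library are available. Lean on these libraries where they do the work, as an engineer would, in place of code of your own. Each camera call takes 0.05 s, during which the arm holds its last target. There are 200 camera calls.

## Working session

There is one attempt and no reset: what is moved stays moved. The work goes in short steps, each a Python script; the robot and the scene stay as the last script left them, time stands still between calls to the robot, and variables do not carry over. Pictures are saved under pics/ and viewed, at most 14 in all, crops included, and the job is handed in when it is done.

```bash
mkdir -p pics; python3 - <<'E'
from cell import env,camera,calibration
import cv2,numpy as np
for n in("scene","top"):
    p,d=camera(n); cv2.imwrite(f"pics/{n}0.png",p); np.save(f"pics/{n}0.npy",d); c=calibration(n)
    R=cv2.Rodrigues(np.array(c["rvec"]))[0]; print(n,c["fx"],c["cx"],c["cy"],"pos",-R.T@np.array(c["tvec"]).ravel(),"fwd",R[2])
s=env.get_state();print(s["time"],s["tcp_pos"],s["orientation"],s["opening"],env.nose_length)
E
```

```text
scene 476.29888621700854 318.42754512218437 244.48355167691997 pos [0.13524936 0.60158233 0.75151578] fwd [ 0.39039932 -0.60222153 -0.69636026]
top 511.8310973811271 319.9481150970965 237.39626602212118 pos [ 0.27960067 -0.01579514  1.24322148] fwd [ 0.2177631   0.0237701  -0.97571216]
0.1 [ 0.1850228  -0.64872498  0.3030201 ] [-8.17554420e-04  9.90365198e-01  1.38477718e-01 -1.69231950e-04] 0.08529838050868624 0.0726
```

View pics/top0.png

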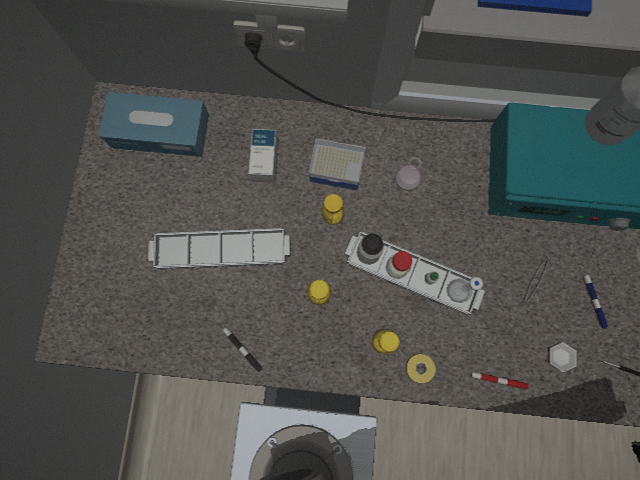

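View pics/scene0.png

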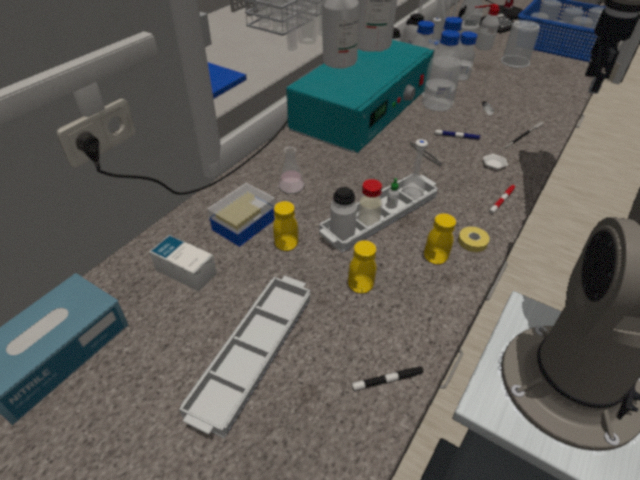

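The top view shows the full rack on the right, holding black (373,243), red (402,261), dropper (434,277) and flask (459,290, stopper at 477,283). The empty rack is on the left, centred near (220,249). The yellow decoys are at (333,205), (319,292) and (387,342). The scene view agrees: three yellow bottles stand around the transfer path.

```bash
cat > h.py <<'E'
import numpy as np,cv2
from cell import env,kin,camera,calibration,job
def cam(n):
    c=calibration(n); R=cv2.Rodrigues(np.array(c["rvec"],float))[0]; return c,R,-R.T@np.array(c["tvec"],float).ravel()
def cloud(C,d):
    c,R,o=C; v,u=np.mgrid[:480,:640]
    return (np.dstack([(u-c["cx"])/c["fx"]*d,(v-c["cy"])/c["fy"]*d,d]).reshape(-1,3)@R+o).reshape(480,640,3)
def ray(C,u,v,z):
    c,R,o=C; r=np.array([(u-c["cx"])/c["fx"],(v-c["cy"])/c["fy"],1])@R; return o+r*(z-o[2])/r[2]
E
python3 - <<'E'
from h import *
p=cv2.imread("pics/top0.png");d=np.load("pics/top0.npy");C=cam("top");W=cloud(C,d);z=W[...,2]
print("table z",np.median(z[300:340,180:220]),z[300:340,180:220].std())
hsv=cv2.cvtColor(p,cv2.COLOR_BGR2HSV)
for n,(a,b,c_,e) in dict(empty=(220,280,140,296),full=(225,320,340,490)).items():
    m=np.zeros(z.shape,bool);m[a:b,c_:e]=True
    m&=(d>0)&(z>.02)&(z<.036)&(hsv[...,1]<60)&(hsv[...,2]>120)
    pts=W[m][:,:2]; print(n,m.sum(),np.median(z[m]),cv2.minAreaRect(pts.astype(np.float32)))
    print(" pct z",np.percentile(z[a:b,c_:e],[1,10,50,90,99]))
# tops
for n,(u,v,h) in dict(black=(373,243,.123),red=(402,261,.108),drop=(434,276,.086),flask=(477,283,.154)).items():
    print(n,ray(C,u,v,h+.004).round(3),W[v,u].round(3))
y=cv2.inRange(hsv,(20,150,80),(35,255,255)); k,l,s,ce=cv2.connectedComponentsWithStats(y)
for i in range(1,k):
    if s[i,4]>80: print("yel",ce[i],s[i,4],np.median(W[l==i],0).round(3))
for n,(u,v) in dict(box=(338,162),carton=(262,157),con=(408,177)).items(): print(n,W[v,u].round(3))
E
```

```text
table z -0.0003828418286673241 0.09303574139326026
empty 1023 0.028416452372395762 ((0.5006799101829529, 0.25689780712127686), (0.0872054398059845, 0.3426361083984375), 8.430571556091309)
 pct z [-0.00548425 -0.0023997   0.00222668  0.02647898  0.03248384]
full 923 0.028326110961239825 ((0.4907167851924896, -0.21884030103683472), (0.34152162075042725, 0.08760932087898254), 72.70500946044922)
 pct z [-0.00567631 -0.00286637  0.00130297  0.05839519  0.15593346]
black [ 0.528 -0.108  0.127] [ 0.528 -0.108  0.126]
red [ 0.497 -0.177  0.112] [ 0.497 -0.177  0.114]
drop [ 0.474 -0.255  0.09 ] [ 0.475 -0.255  0.087]
flask [ 0.457 -0.332  0.158] [ 0.457 -0.332  0.16 ]
yel [332.83651805 208.34607219] 471 [ 0.607 -0.011  0.105]
yel [318.73508353 291.48448687] 419 [0.411 0.002 0.107]
yel [385.44676409 341.30897704] 479 [ 0.317 -0.154  0.107]
box [ 0.734 -0.011  0.068]
carton [0.732 0.176 0.055]
con [ 0.715 -0.184  0.062]
```

```bash
python3 - <<'E'
from h import *
p=cv2.imread("pics/scene0.png");d=np.load("pics/scene0.npy")
cv2.imwrite("pics/crop0.png",cv2.resize(p[165:255,310:450],None,fx=5.5,fy=5.5,interpolation=cv2.INTER_CUBIC))
d=np.load("pics/top0.npy");W=cloud(cam("top"),d)
for n,(x,y,zl,zh) in dict(black=(.528,-.108,.110,.135),red=(.497,-.177,.098,.122),drop=(.474,-.255,.065,.1),flask=(.457,-.332,.13,.17)).items():
    m=(np.hypot(W[...,0]-x,W[...,1]-y)<.035)&(W[...,2]>zl)&(W[...,2]<zh); q=W[m]
    print(n,m.sum(),((q.max(0)+q.min(0))/2).round(4),np.ptp(q,0).round(3),q.mean(0).round(4))
E
```

```text
black 347 [ 0.5289 -0.1057  0.1211] [0.047 0.047 0.021] [ 0.5272 -0.1051  0.1227]
red 310 [ 0.4991 -0.1765  0.1084] [0.042 0.042 0.021] [ 0.4984 -0.176   0.1115]
drop 53 [ 0.479  -0.2571  0.0795] [0.017 0.017 0.026] [ 0.4775 -0.2566  0.0757]
flask 149 [ 0.4576 -0.3301  0.1551] [0.026 0.031 0.015] [ 0.4571 -0.3293  0.156 ]
```

View pics/crop0.png

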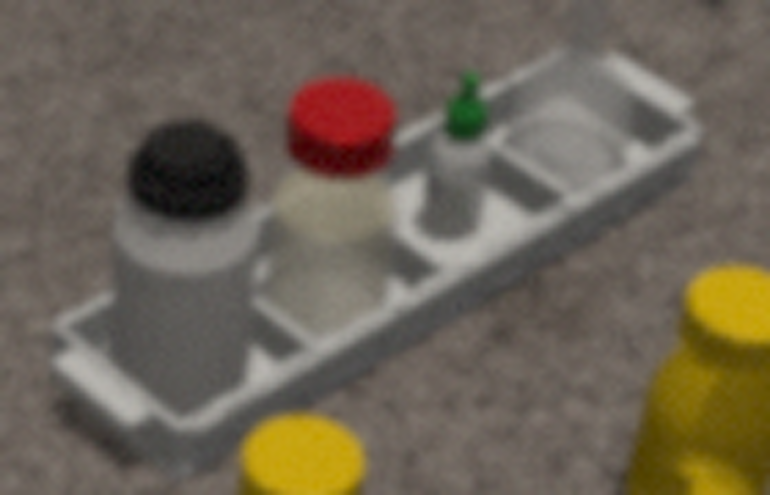

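The crop shows black's body is straight up to just under its cap, a cylindrical red cap at (343,125), the dropper at (455,160) and the flask bulb at (565,140). Each one sits in its own pocket. I'll grip black by the body, red by the cap, the dropper by the body and the flask by the neck.

```bash
cat >> h.py <<'E'
from scipy.spatial.transform import Rotation
YF,YE=np.deg2rad(72.705-90),np.deg2rad(8.43)
CE=np.array([.5007,.2569])
def quat(yaw):
    # tool z down, closing axis (tool y) along the rack's x; sign chosen nearest the present tool y
    y=np.array([np.cos(yaw),np.sin(yaw),0])*SGN; z=np.array([0,0,-1.])
    q=Rotation.from_matrix(np.column_stack([np.cross(y,z),y,z])).as_quat(); return [q[3],*q[:3]]
SGN=-1
def pocket(k): return CE+k*np.array([-np.sin(YE),np.cos(YE)])
def pick(xy,z,opn,f,zc):
    env.grip(opn); env.reach([*xy,zc],quat(YF))
    env.movel([*xy,z+.02],.25); hit=env.movel([*xy,z],.08,stop_force=8)
    env.grip(0,f); s=env.get_state(); print("gripped",hit,s["opening"],s["gripper_force"],s["tcp_pos"],s["time"])
    env.movel([*xy,zc],.25); s=env.get_state(); print("lifted",s["opening"],s["force"].round(2) if hasattr(s["force"],"round") else s["force"],s["time"])
def place(k,z,opn,zc):
    xy=pocket(k); env.movel([*xy,zc],.3,rot=quat(YE)); env.movel([*xy,z+.02],.2)
    hit=env.movel([*xy,z-.004],.03,stop_force=4); s=env.get_state(); print("down",hit,s["tcp_pos"],s["force"])
    env.grip(opn); env.movel([*xy,zc],.25); print("t",env.get_state()["time"])
E
python3 - <<'E'
import h
from h import *
q0=env.get_state()["qpos"]
for s in(1,-1):
    h.SGN=s; q=[kin.inverse_kinematics([.528,-.1055,.3],quat(YF)),kin.inverse_kinematics([*pocket(-.117),.3],quat(YE)),kin.inverse_kinematics([*pocket(.117),.3],quat(YE)),kin.inverse_kinematics([.4575,-.33,.3],quat(YF))]
    for a in q: print(s,None if a is None else np.round(a,2))
E
```

```text
1 [ 0.51  0.3  -0.52  1.86  0.17  1.03 -0.38]
1 [ 0.44  0.44 -1.04  1.84  0.42  1.11 -0.61]
1 [-0.15  0.5  -0.84  1.68  0.4   1.14 -0.95]
1 [ 0.78  0.32 -0.32  1.81  0.12  1.03  0.11]
-1 [ 0.98  0.51 -1.18  1.83  0.51  1.15  2.47]
-1 [ 0.52  0.5  -1.18  1.84  0.51  1.15  2.45]
-1 [ 0.04  0.66 -1.18  1.67  0.64  1.26  2.01]
-1 [ 0.29  0.3   0.27  1.84 -0.1   1.01 -2.84]
```

```bash
sed -i 's/^SGN=-1/SGN=1/' h.py; python3 - <<'E'
from h import *
pick([.5285,-.1055],.136,.085,60,.29)
p,_=camera("scene");cv2.imwrite("pics/lift1.png",p)
E
```

```text
gripped False 0.055267341828608214 62.185971366707236 [ 0.52914943 -0.10555285  0.13690881] 4.075
lifted 0.05522884360370972 [-0.2   0.01 -2.24] 4.8417
```

View pics/lift1.png

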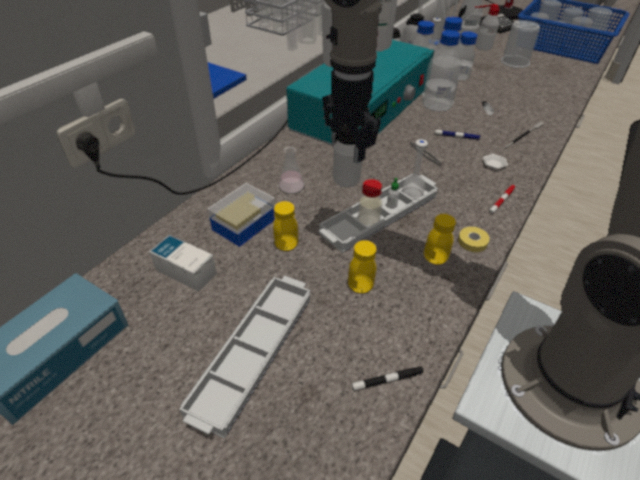

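The bottle hangs upright in the gripper at (348,165), clear of the rack, and the neighbours haven't moved. Now placing it.

```bash
python3 - <<'E'
from h import *
place(-.117,.136,.085,.29)
p,_=camera("scene");cv2.imwrite("pics/place1.png",p)
E
```

```text
down True [0.51783592 0.14116585 0.13693061] [ 1.11865681 -1.02051689  4.81795584]
t 8.4833
```

View pics/place1.png

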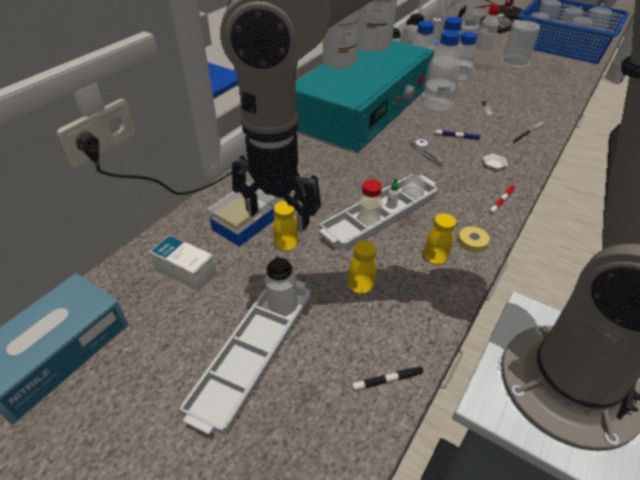

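Black stands upright in the right-end pocket at (280,285), seated at the expected height. Red is next.

```bash
python3 - <<'E'
from h import *
pick([.499,-.1765],.151,.075,60,.305)
s=env.get_state()
if s["opening"]>.035: place(-.039,.151,.07,.305)
p,_=camera("scene");cv2.imwrite("pics/place2.png",p)
E
```

```text
gripped False 0.040048340158987145 59.961947226765915 [ 0.49942603 -0.17656497  0.15156573] 11.5
lifted 0.04029998960933216 [-0.63  0.47 -0.84] 12.2667
down True [0.50643834 0.21836884 0.15158601] [ 0.37738324 -0.66097395  5.35822265]
t 16.35
```

View pics/place2.png

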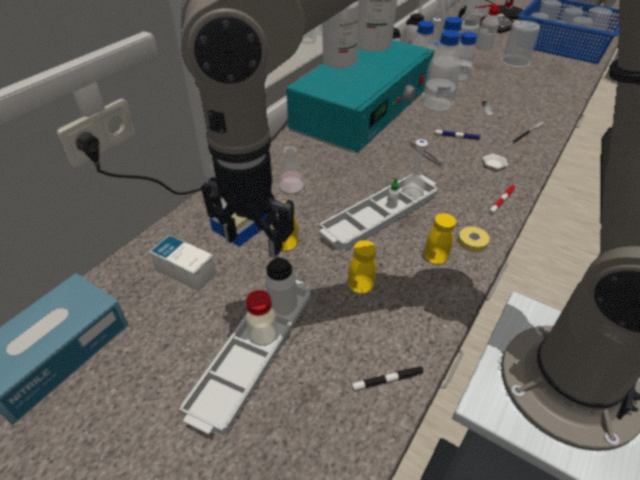

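Red is upright in the second pocket from the right at (261,320). The dropper is next.

```bash
python3 - <<'E'
from h import *
pick([.478,-.257],.108,.06,25,.27)
s=env.get_state()
if s["opening"]>.014: place(.039,.108,.06,.27)
p,_=camera("scene");cv2.imwrite("pics/place3.png",p)
E
```

```text
gripped False 0.02607511293223697 24.185974490828812 [ 0.47833324 -0.25710179  0.1083657 ] 19.9167
lifted 0.025585852713836538 [-0.11  0.27 -1.35] 20.7167
down True [0.49514144 0.29566579 0.10810125] [1.25942971 0.47002373 4.27767276]
t 25.4333
```

View pics/place3.png

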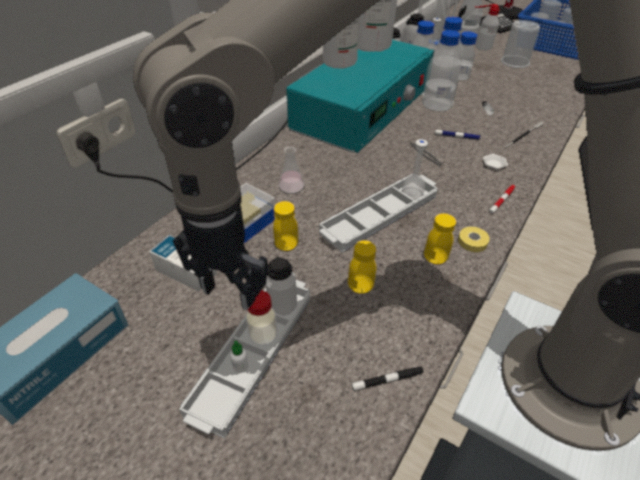

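The dropper is upright in the third pocket at (238,358). The flask is last.

```bash
python3 - <<'E'
from h import *
pick([.4573,-.330],.172,.06,45,.335)
s=env.get_state()
if s["opening"]>.014:
    place(.117,.172,.06,.335); x,y=pocket(.117); env.reach([.5,0,.4],quat(0))
for n in("scene","top"):
    p,_=camera(n);cv2.imwrite(f"pics/{n}4.png",p)
E
```

```text
gripped False 0.018716595011412655 44.05962288379669 [ 0.45740101 -0.3300863   0.17219879] 29.5167
lifted 0.018816991116243166 [-0.04  0.28 -1.96] 30.3167
down True [0.48414285 0.37243911 0.1718699 ] [1.76724494 0.68097174 1.39285   ]
t 35.6
```

View pics/scene4.png

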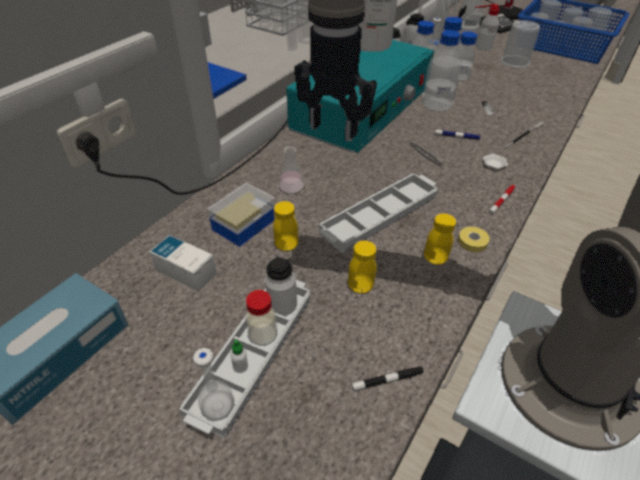

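View pics/top4.png

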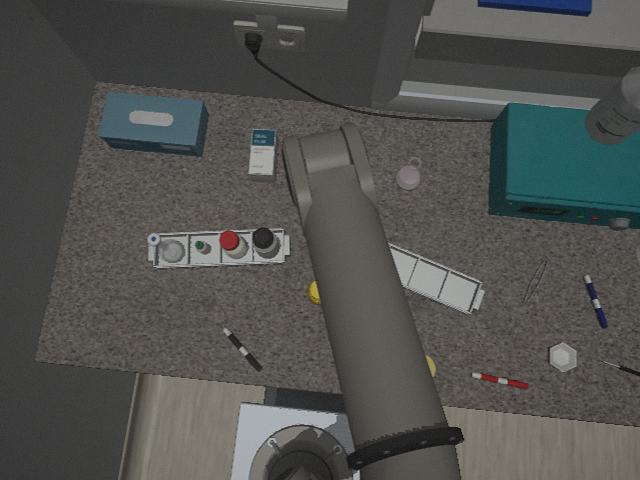

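All four stand in the left rack: flask (172,250), dropper (203,247), red (233,243) and black (264,240). The bystanders haven't moved. I'll check that the flask is upright from its stopper, then hand in.

```bash
python3 - <<'E'
from h import *
print(ray(cam("top"),153.5,239.5,.158),pocket(.117))
if np.linalg.norm(ray(cam("top"),153.5,239.5,.158)[:2]-pocket(.117))<.008: print(job.job_done())
E
```

```text
[0.47978488 0.36972231 0.158     ] [0.48354768 0.3726359 ]
the job is handed in; nothing more can be done
None
```

All four containers were moved in reverse order, are standing upright in the empty rack's pockets, and the job is handed in after about 37 s of robot time; the hand-in reported no verdict.

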